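# Deck plate out of the siding and onto the bridge

## Task

The thin steel deck plate lying between the rails of the siding belongs on the model bridge. It cannot be got hold of where it is, so slide it along the track, pressing only gently, until it sticks out over the open end of the siding far enough to be gripped there; then lift it off and lay it in the bridge, flat and fully down on both ledges. Let go of it, do not drop it on the way, and leave all the other things where they stand.

Things in the scene. Friction and masses are not known exactly. Their poses are not given: they have to be found in the camera images.
- plate: The deck plate: flat dark steel sheet, 110 x 41 x 3 mm (110 along its x), 0.07-0.15 kg. Origin: centre of underside, z up. It starts flat on the siding's bed between the rails, which bar its long sides. Finger pads grip it better than the bed does: pressed lightly (about 6 N) it can be dragged. Over 10 N (as in a touch faster than 10 mm/s) spoils the track. Hold it firmly (25 N).
- siding: Fixed track module, 130 mm wide, flat top 60 mm above the table. Origin on the table; track along x from -110 mm (open end facing the robot: a sheer drop, clear in front) to +230 mm. Rails 6 mm high, inner faces at y = +-22.5 mm. The bed between them rests on foam, gives 1 mm per 8 N. The wagon fills x = 109 to 205 mm, 72 mm tall; signal post 104 mm tall at (200, -56) mm; else nothing over 12 mm.
- siding_edge (a point): Middle of the siding's top edge at its open end, between the rails, at bed height (60 mm). x axis points inwards along the track, away from the drop; z up.
- bridge: Fixed bridge without deck: two stone-grey abutments along its x on a 220 x 130 x 18 mm board; origin on the table, midway. Ledges 60 mm above the table at 43 to 57 mm either side of the middle, bounded by back walls (x = +-57 mm) and side cheeks (y = +-22.5 mm, 8 mm thick), all 6 mm above the ledge: the plate has 2 mm play all round. From x = -43 to +43 mm open down to 20 mm and to both sides.
- bridge_seat (a point): Centre of the deck bay at ledge height (60 mm above the table): where the middle of the plate's underside belongs. x axis along the bridge, z up.
- wagon: Bystander: brown open goods wagon, 96 x 77 x 66 mm, standing on the siding's rails behind the plate. Origin under its centre.
- loco: Bystander: black and red model locomotive, about 220 x 82 x 116 mm, on the table. Origin under its centre.
- cottage: Bystander: model cottage, 116 x 92 x 110 mm. Origin under its centre.
- fir: Bystander: model fir tree, 52 mm wide, 125 mm tall. Origin under its centre.
- paint_jar: Bystander: small jar, 40 mm wide, 50 mm tall. Origin under its centre.
- driver: Bystander: screwdriver lying on the table between the two modules. Origin at its middle, on the table.
- brush: Bystander: brush lying on the table. Origin at its middle, on the table.
Not all that is in view belongs to the job. Of the things shaped like the plate, the steel one is meant.

How it is judged:
On the way, in this order (a step that is already met when the one before it is completed fails the run):
1. the plate sticks out at least 25 mm over the open end of the siding, still lying on the bed (x of plate in the frame of siding_edge between -0.01 and 0.03 m and z of plate in the frame of siding_edge between -0.002 and 0.002 m and angle between plate's own z axis and vertical below 0.03 rad), for 0.2 s.
2. the plate has been lifted clear of the siding in the fingers (z of plate in the frame of siding_edge above 0.02 m and contact force between plate and the fingers above 0.5 N and contact force between plate and siding below 0.01 N), for 0.2 s.
At the end, for the whole second after the job is handed in: The plate lies released and at rest in the bridge's bay: its middle within 4 mm of the bay's centre along and across, its underside within 2 mm of ledge height, level within 0.03 rad and lengthwise along the bridge (x of plate in the frame of bridge_seat between -0.004 and 0.004 m and y of plate in the frame of bridge_seat between -0.004 and 0.004 m and z of plate in the frame of bridge_seat between -0.002 and 0.002 m and angle between plate's own z axis and vertical below 0.03 rad and angle between the x axis of plate and the x axis of bridge_seat, either way round below 0.12 rad and linear speed of plate below 0.01 m/s and angular speed of plate below 0.1 rad/s and contact force between plate and the fingers below 0.01 N); the robot touches nothing.
It fails at once if the plate is pressed onto the siding with more than 10 N (contact force between plate and siding above 10 N).
It fails at once if the plate is dropped into the bridge instead of laid (faster than 0.4 m/s close over the bay) (distance between plate and bridge_seat below 0.04 m and linear speed of plate above 0.4 m/s).
It fails at once if the plate falls off (its middle below 40 mm over the table) (height (world z) of plate below 0.04 m).
It fails at once if a bystander is disturbed (moved more than 25 mm) (distance of any of wagon, loco, cottage, fir, paint_jar, driver, brush from where it was at the start of the episode above 0.025 m).
It also fails if it takes over 72 s, if anything falls off the work surface, if the arm or the gripper's body presses on something with over 40 N, if the wrist force passes 120 N, or if a joint passes its speed limit or range.

## Robot

A 6-joint arm with a two-finger parallel gripper is mounted at the origin on the work surface. World frame = base frame: x ahead of the robot, y to its left, z up, the work surface at z = 0. Lengths are in m, angles in rad, forces in N, time in s.
With the tool pointing down it reaches from about 0.35 to 0.775 m from the base axis. Payload 5.5 kg.
Tool frame: the origin (TCP) lies on the centre line of the jaws, within the pads' length; the fingertips stand 11 mm ahead of it and the grasp point (between the pads) lies 8 mm behind it (env.tip_extent is the distance from the TCP to the fingertips, in m); z points along the fingers, y is the line along which they close (so a half turn about z gives the same grasp; the last joint's range is limited). The gripper opens to 85 mm and grips with 20 to 120 N. Pads are 22 mm wide; open, the fingers measure 114 mm over their backs; the gripper's body (76 mm by 85 mm) begins 54 mm behind the grasp point. The pads swing forward as they close: fully open they stand 13 mm farther back than shut.
Start: joints at [-1.444, 0.313, 0.046, 1.304, 0, 1.431], TCP at [0.152, -0.555, 0.242] pointing down, gripper open.
Joint ranges: [-2.76, 2.76], [-0.86, 1.69], [-1.03, 1.26], [-2.2, 2.34], [-1.47, 1.5], [-3.14, 3.14]. Speed limits (rad/s): [2.57, 2.57, 3.14, 3.14, 3.14, 3.14].

## Interface

Orientations are given as a unit quaternion [w, x, y, z].
In Python, from workcell import env gives the robot as it stands.
- The arm moves only by the shell command python3 -m jog 'ROWS' [FORCE]. ROWS is JSON, a list of rows, each a list of 5 numbers: the gripper's target within -1 to 1 (shut at 1, half-way at 0, fully open at -1), then the shift along the tool's x, y, z in m, then the turn about the tool's z in degrees. In form: [[fingers, tx, ty, tz, turn], ...]. A call has 1 to 5 rows; each row shifts and turns the commanded pose from where the row before left it, along the tool's axes as they then stand; what a row does not reach is not made up. A row lasts 1/12 s, in which the tool goes at most 41.7 mm and 7.16 degrees, less where a joint would pass 70% of its speed; a pose out of reach is approached as far as the arm can. A call is refused whole if a number of a shift passes 0.0417 or a number of a turn 7.16, either way. A call with a gripper value outside its range is refused whole. The fingers move at their own pace and stop on an object; FORCE is the grip in N (left out, the last holds). Time passes only in rows, so rows that do not move let the fingers close. It gives the time, the measured TCP pose, the force, the opening and the grip force at its end, in the units of the state.
- env.get_state(): the state, without advancing time (a new reading comes with each control period).
- env.read_camera(name): name is "scene" or "top"; returns a dict with "img" (384x512x3 uint8, red, green, blue), "fov_y" (degrees; the focal length in pixels is half the picture's height over the tangent of half this angle, whatever the lens; pixels are square), "cx", "cy" (the principal point, pixels), "D" ([k1, k2, p1, p2, k3] as OpenCV has them; the pictures are not rectified), "T" (4x4, takes a point from camera to world coordinates). Camera axes: x right, y up, looking along -z (the intrinsics and any distortion apply to the point x, -y, -z); pixel columns grow to the right and rows downward; lengths in m; the calibration is good to about 2 mm. A picture is of the moment at which its call begins. There is no depth.
- env.hand_in(): hands the job in; it is judged then, once.
The state is a dict: "clock": time; "joint_pos": joint angles; "qvel": joint speeds; "tau": joint torques, N m; "tcp_pos": TCP position; "orientation": TCP orientation; "wrist_force": force on the tool from outside, world axes, zero at the start; "ft_torque": the same for the moment, N m; "finger_gap": finger opening in m; "grip_force": force on a finger pad.
Only numpy, scipy, OpenCV 4.12 (cv2) and the standard library are available. Lean on these libraries where they do the work, as an engineer would, in place of code of your own. Each camera call takes 0.05 s, during which the arm holds its last target. There are 200 camera calls.

## Working session

There is one attempt and no reset: what is moved stays moved. The work goes in short steps, Python scripts to look and compute and a shell command to move; the robot and the scene stay as the last step left them, time stands still between calls to the robot, and variables do not carry over. Pictures are saved under pics/ and viewed, at most 10 in all, crops included, and the job is handed in when it is done.

```bash
mkdir -p pics; ls; python3 - <<'E'
from workcell import env
import cv2,numpy as np
for n in("scene","top"):
    c=env.read_camera(n); cv2.imwrite(f"pics/{n}0.png",cv2.resize(c["img"][:,:,::-1],(800,600)))
    print(n,c["fov_y"],c["cx"],c["cy"],c["D"],np.round(c["T"],4).tolist())
s=env.get_state(); print(s,env.tip_extent)
E
```

```text
pics
scene 42.002942696778916 250.54281950792313 194.42445109233535 [0.05316995 0.         0.         0.         0.        ] [[0.084, -0.5973, 0.7976, 1.7007], [0.9965, 0.0487, -0.0684, -0.0934], [0.0021, 0.8005, 0.5993, 0.9327], [0.0, 0.0, 0.0, 1.0]]
top 57.31266664580146 255.86508070330643 193.52879097833392 [-0.00664719  0.          0.          0.          0.        ] [[-0.0119, 0.9874, -0.158, 0.3795], [-0.9997, -0.0148, -0.0171, -0.0116], [-0.0192, 0.1578, 0.9873, 1.2944], [0.0, 0.0, 0.0, 1.0]]
{'clock': 0.1, 'joint_pos': array([-1.44363120e+00,  3.13909634e-01,  4.50938314e-02,  1.30362267e+00,
        1.10879105e-05,  1.43120361e+00]), 'qvel': array([ 0.00089889, -0.00024604,  0.00318108,  0.00020473, -0.00026273,
       -0.00147178]), 'tau': array([ 3.09770869e-03, -4.81726635e+01,  2.99242669e+01,  1.28260127e-02,
       -1.94340550e-04, -2.01837032e-06]), 'tcp_pos': array([ 0.15151383, -0.55421648,  0.24150746]), 'orientation': array([-8.21021544e-04,  9.91117878e-01,  1.32983753e-01,  1.06457864e-05]), 'wrist_force': array([ 0.63683764,  0.29054761, -0.52263662]), 'ft_torque': array([-0.00578594, -0.02764746, -0.01737896]), 'grip_force': 0.0, 'finger_gap': 0.08553140595679232} 0.011
```

View pics/scene0.png

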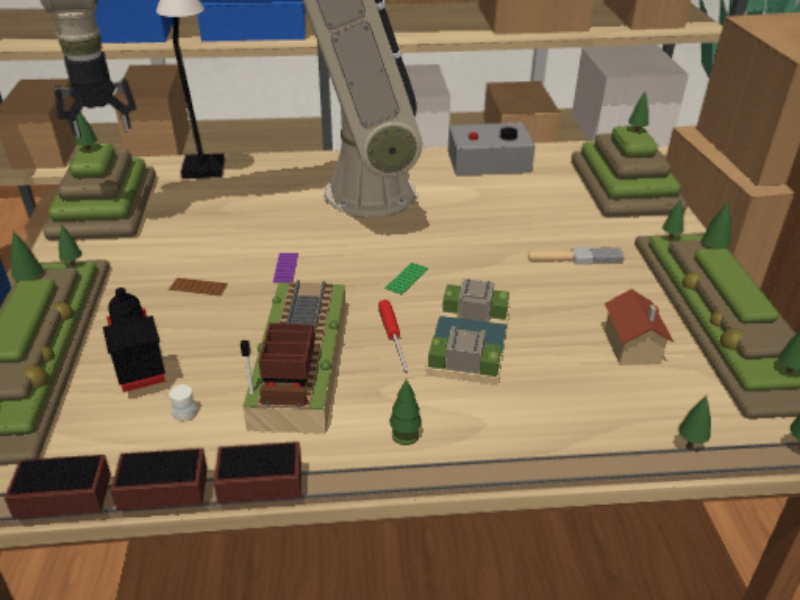

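View pics/top0.png

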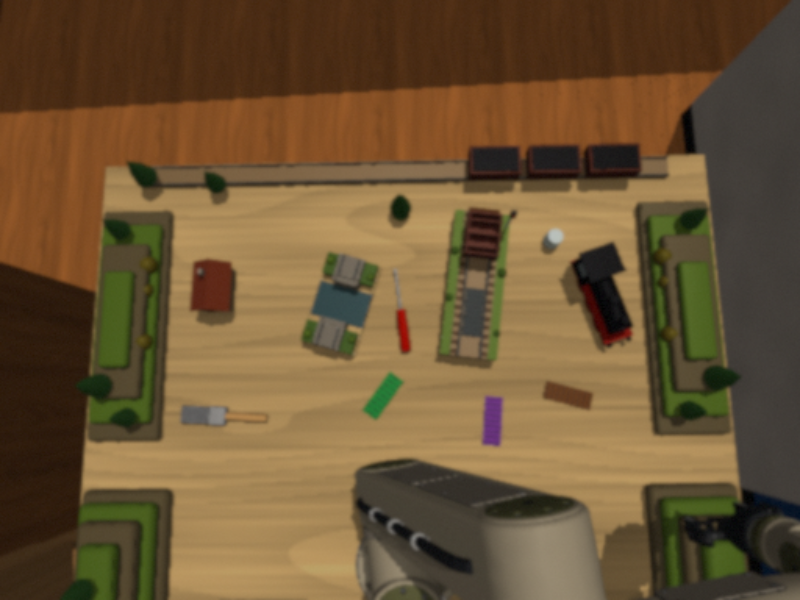

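The scene view shows the siding (scaled px ~300,350) with the wagon. The top view shows it at ~(473,290), with a grey plate at (475,313), and the bridge at ~(340,303). Plate-shaped candidates in the top view are grey (475,313), green (383,396), purple (492,421) and brown (568,395). The grey one between the rails fits "dark steel", and I'll confirm it in a crop.

```bash
cat > h.py <<'E'
from workcell import env
import cv2,numpy as np
def cal(c):
    f=192/np.tan(np.radians(c["fov_y"])/2)
    return np.array([[f,0,c["cx"]],[0,f,c["cy"]],[0,0,1]]),np.array(c["D"],float),np.array(c["T"])
def rays(c,px):
    K,D,T=cal(c)
    n=cv2.undistortPoints(np.array(px,float).reshape(-1,1,2),K,D).reshape(-1,2)
    return T[:3,3],np.c_[n[:,0],-n[:,1],-np.ones(len(n))]@T[:3,:3].T
def onplane(c,px,z):
    o,d=rays(c,px); return o+d*((z-o[2])/d[:,2])[:,None]
def proj(c,P):
    K,D,T=cal(c); p=(np.array(P,float).reshape(-1,3)-T[:3,3])@T[:3,:3]
    return cv2.projectPoints(p*[1,-1,-1],np.zeros(3),np.zeros(3),K,D)[0].reshape(-1,2)
def crop(c,x,y,w,name,W=800):
    h=int(w*.75); i=c["img"][y:y+h,x:x+w,::-1]
    cv2.imwrite("pics/"+name,cv2.resize(i,(W,int(W*h/w)),interpolation=cv2.INTER_CUBIC))
E
python3 - <<'E'
from h import *
c=env.read_camera("top"); crop(c,190,128,144,"t1.png")
c=env.read_camera("scene"); crop(c,150,160,190,"s1.png")
E
```

```text
(no output)
```

View pics/t1.png

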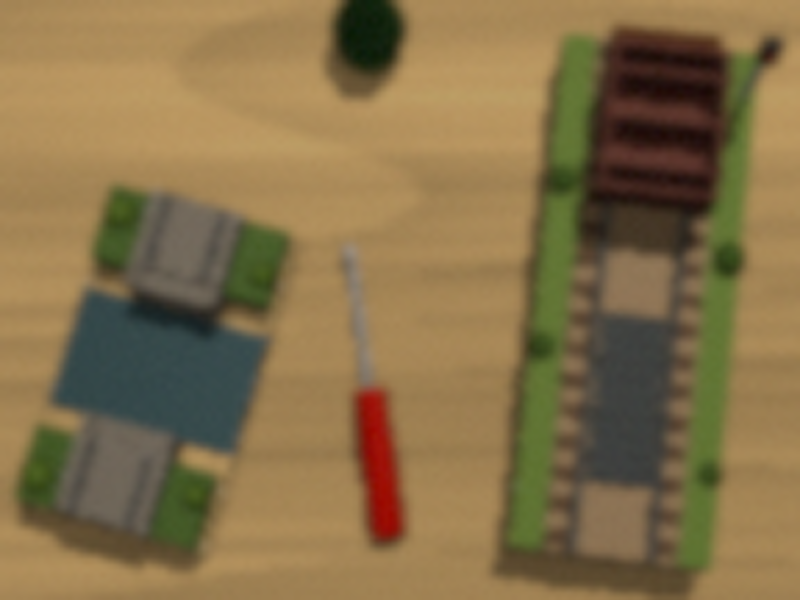

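View pics/s1.png

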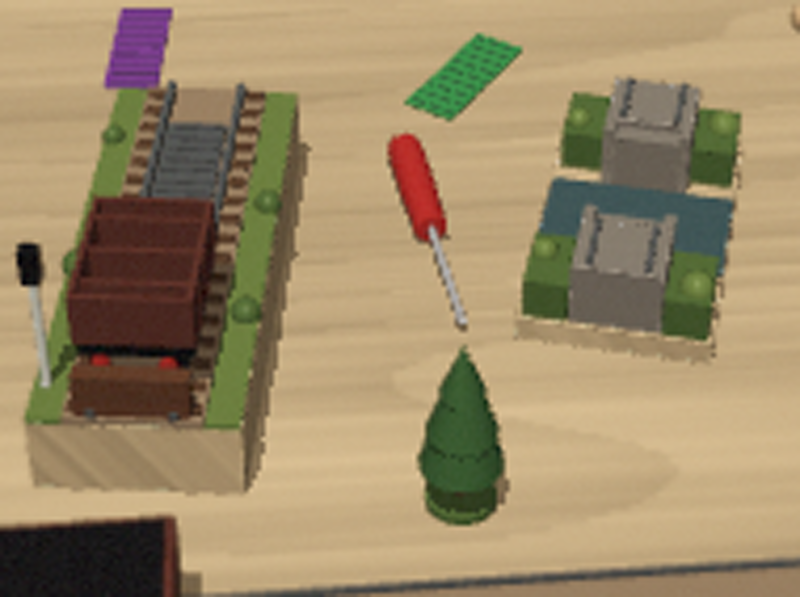

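The crop shows the steel plate: ribbed dark grey sheet between the rails, top crop (600..672, 318..486). The green, purple and brown sheets on the table are decoys. Next I'll measure the siding, plate and bridge axes.

```bash
python3 - <<'E'
from h import *
c=env.read_camera("top")
s=144/800; up=lambda L:[(190+x*s-.4,128+y*s-.4) for x,y in L]
p=lambda n,L,z:print(n,np.round(onplane(c,up(L),z),4)[:,:2].tolist())
p("plate",[(600,318),(672,318),(662,486),(585,484)],.063)
p("siding NL NR FR FL",[(508,548),(710,568),(757,52),(563,35)],.06)
p("bed edge",[(575,555),(655,562)],.06)
p("abut near",[(88,415),(178,435),(150,535),(55,508)],.066)
p("abut far",[(150,190),(243,215),(215,308),(128,285)],.066)
d=env.read_camera("scene")
s=190/800; up2=lambda L:[(150+x*s-.4,160+y*s-.4) for x,y in L]
q=lambda n,L,z:print(n,np.round(onplane(d,up2(L),z),4)[:,:2].tolist())
q("S siding far R,L(near robot) , end",[(298,95),(120,90),(245,428),(25,420)],.06)
q("S plate near-edge corners",[(168,124),(232,124)],.063)
q("S bridge: near abut top backwall corners",[(617,78),(698,85)],.066)
q("S bridge: near abut inner ledge",[(610,127),(692,135)],.06)
q("S bridge far abut top outer",[(570,268),(668,278)],.066)
q("S far abut cheeks inner end",[(585,207),(675,217)],.066)
# colour masks: steel in siding, stone
hsv=cv2.cvtColor(c["img"],cv2.COLOR_RGB2HSV)
for (x,y,px) in [(640,400,0),(620,520,0),(185,240,0),(120,470,0),(570,420,0)]:
    u,v=up([(x,y)])[0]; print((x,y),c["img"][int(v),int(u)],hsv[int(v),int(u)])
E
```

```text
plate [[0.6056, -0.1391], [0.6049, -0.185], [0.4973, -0.1748], [0.4992, -0.1264]]
siding NL NR FR FL [[0.4597, -0.077], [0.4455, -0.2035], [0.7817, -0.2475], [0.7956, -0.1209]]
bed edge [[0.4548, -0.119], [0.4497, -0.1691]]
abut near [[0.5473, 0.1885], [0.5337, 0.131], [0.4705, 0.1485], [0.4883, 0.2088]]
abut far [[0.6939, 0.1497], [0.6763, 0.0894], [0.6154, 0.1075], [0.6313, 0.1636]]
S siding far R,L(near robot) , end [[0.4705, -0.0791], [0.454, -0.2058], [0.8048, -0.122], [0.7872, -0.2505]]
S plate near-edge corners [[0.5023, -0.1708], [0.506, -0.1263]]
S bridge: near abut top backwall corners [[0.4765, 0.1498], [0.4898, 0.2061]]
S bridge: near abut inner ledge [[0.5269, 0.1372], [0.5408, 0.1927]]
S bridge far abut top outer [[0.6834, 0.0868], [0.6981, 0.1473]]
S far abut cheeks inner end [[0.6222, 0.1054], [0.6374, 0.1628]]
(640, 400) [162 131  83] [ 18 124 162]
(620, 520) [153 124  80] [ 18 122 153]
(185, 240) [113  92  57] [ 19 126 113]
(120, 470) [165 134  87] [ 18 121 165]
(570, 420) [166 134  86] [ 18 123 166]
```

```bash
J="python3 -m jog"; 
$J '[[1,0,0,-0.02,5.7],[1,0,0,-0.02,5.7],[1,0,0,0,5.7],[1,0,0,0,5.6]]' 25
$J '[[1,0.025,-0.03,0,0],[1,0.025,-0.03,0,0],[1,0.025,-0.03,0,0],[1,0.025,-0.03,0,0],[1,0.025,-0.03,0,0]]'
$J '[[1,0.025,-0.03,0,0],[1,0.025,-0.03,0,0],[1,0.025,-0.03,0,0],[1,0.025,-0.03,0,0],[1,0.025,-0.03,0,0]]'
$J '[[1,0.025,-0.03,0,0],[1,0.025,-0.03,0,0],[1,0.025,-0.03,0,0],[1,0.025,-0.03,0,0],[1,0.03,-0.027,0,0]]'
$J '[[1,0,0,0.03,0],[1,0,0,0.03,0],[1,0,0,0.03,0],[1,0,0,0.02,0],[1,0,0,0,0]]'
```

```text
clock: 0.63
tcp_pos: [0.1517, -0.5555, 0.2839]
orientation: [0.001, 0.998, -0.067, 0.0]
wrist_force: [0.3, 0.2, -1.4]
finger_gap: 0.039
grip_force: 0.0
clock: 1.05
tcp_pos: [0.2958, -0.4207, 0.2823]
orientation: [0.0, 0.998, -0.065, 0.0]
wrist_force: [1.4, -0.8, 0.6]
finger_gap: -0.0001
grip_force: 0.0
clock: 1.47
tcp_pos: [0.4393, -0.2879, 0.2825]
orientation: [0.0, 0.998, -0.065, 0.0]
wrist_force: [0.8, -0.6, -0.0]
finger_gap: -0.0001
grip_force: 0.0
clock: 1.88
tcp_pos: [0.5868, -0.1583, 0.2827]
orientation: [0.0, 0.998, -0.064, -0.0]
wrist_force: [1.0, -1.4, -0.1]
finger_gap: 0.0003
grip_force: 0.0
clock: 2.3
tcp_pos: [0.5832, -0.159, 0.167]
orientation: [-0.001, 0.998, -0.064, -0.004]
wrist_force: [-0.3, 0.0, -0.9]
finger_gap: -0.0002
grip_force: 0.0
```

```bash
python3 - <<'E'
from h import *
s=env.get_state(); P=s["tcp_pos"];print(s["clock"],P,s["orientation"],s["wrist_force"],s["finger_gap"])
c=env.read_camera("top");d=env.read_camera("scene")
tip=P-[0,0,env.tip_extent]
pt=proj(c,tip)[0];pd=proj(d,tip)[0];print(pt,pd)
a=cv2.resize(c["img"][130:235,250:350,::-1],None,fx=4,fy=4,interpolation=3);x0,y0=int(pd[0])-50,int(pd[1])-52
b=cv2.resize(d["img"][y0:y0+105,x0:x0+100,::-1],None,fx=4,fy=4,interpolation=3);print(x0,y0)
cv2.circle(b,(int((pd[0]-x0)*4),int((pd[1]-y0)*4)),3,(0,255,255),1)
cv2.imwrite("pics/c2.png",np.hstack([a,b]))
E
```

```text
2.3 [ 0.58324508 -0.15898623  0.16700053] [-0.00142531  0.99791229 -0.06442575 -0.00428319] [-0.33760132  0.01043217 -0.87452926] -0.00021071328228209704
[306.65717736 186.29090423] [191.04436936 178.69029156]
141 126
```

View pics/c2.png

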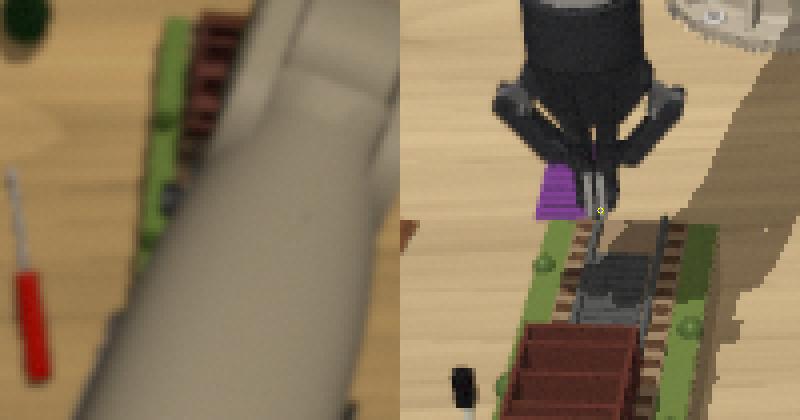

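The scene crop shows the shut fingertips at (600,211), as projected, centred over the rails, with the plate below. The top view is hidden by the arm. Lateral error is under 1 mm, so I'll descend.

```bash
J="python3 -m jog"; 
$J '[[1,0,0,0.025,0],[1,0,0,0.025,0],[1,0,0,0.02,0],[1,0,0,0.01,0],[1,0,0,0,0]]'
$J '[[1,0,0,0.002,0],[1,0,0,0.001,0],[1,0,0,0,0],[1,0,0,0,0]]'
$J '[[1,0,0,0.0005,0],[1,0,0,0.0005,0],[1,0,0,0.0005,0],[1,0,0,0.0005,0]]'
$J '[[1,0,0,0,0],[1,0,0,0,0]]'
```

```text
clock: 2.82
tcp_pos: [0.5857, -0.1605, 0.0917]
orientation: [-0.0, 0.998, -0.065, -0.001]
wrist_force: [-0.6, -0.1, -0.1]
finger_gap: -0.0002
grip_force: 0.0
clock: 3.15
tcp_pos: [0.5869, -0.1609, 0.0907]
orientation: [0.0, 0.998, -0.065, 0.001]
wrist_force: [0.2, -0.5, -0.3]
finger_gap: 0.0
grip_force: 0.0
clock: 3.48
tcp_pos: [0.5861, -0.1605, 0.0873]
orientation: [0.0, 0.998, -0.065, 0.0]
wrist_force: [0.4, 0.2, 0.0]
finger_gap: -0.0003
grip_force: 0.0
clock: 3.65
tcp_pos: [0.586, -0.1605, 0.0872]
orientation: [0.0, 0.998, -0.065, -0.0]
wrist_force: [0.4, -0.2, 1.1]
finger_gap: 0.0001
grip_force: 0.0
```

```bash
J="python3 -m jog"; 
$J '[[1,0,0,0.003,0],[1,0,0,0.003,0],[1,0,0,0.002,0],[1,0,0,0.0005,0],[1,0,0,0.0005,0]]'
$J '[[1,0,0,0.0005,0],[1,0,0,0.0005,0],[1,0,0,0.0005,0],[1,0,0,0,0]]'
```

```text
clock: 4.07
tcp_pos: [0.5859, -0.1604, 0.0779]
orientation: [-0.0, 0.998, -0.065, -0.0]
wrist_force: [-0.3, -0.9, 0.5]
finger_gap: -0.0005
grip_force: 0.0
clock: 4.4
tcp_pos: [0.5861, -0.1605, 0.0767]
orientation: [0.0, 0.998, -0.065, -0.0]
wrist_force: [0.2, 0.3, -0.3]
finger_gap: 0.0
grip_force: 0.0
```

```bash
J="python3 -m jog"; 
$J '[[1,0,0,0.0005,0],[1,0,0,0.0005,0],[1,0,0,0,0]]'
```

```text
clock: 4.65
tcp_pos: [0.5861, -0.1605, 0.0757]
orientation: [0.0, 0.998, -0.065, -0.0]
wrist_force: [-0.8, 0.4, 0.0]
finger_gap: 0.0003
grip_force: 0.0
```

```bash
J="python3 -m jog"; 
$J '[[1,0,0,0.0005,0],[1,0,0,0.0005,0],[1,0,0,0.0005,0],[1,0,0,0,0]]'
```

```text
clock: 4.98
tcp_pos: [0.586, -0.1605, 0.0741]
orientation: [0.0, 0.998, -0.065, -0.0]
wrist_force: [-0.3, -0.7, -0.3]
finger_gap: 0.0004
grip_force: 0.0
```

```bash
J="python3 -m jog"; 
$J '[[1,0,0,0.0004,0],[1,0,0,0,0],[1,0,0,0,0]]'
$J '[[1,0,0,0.0003,0],[1,0,0,0,0],[1,0,0,0,0]]'
```

```text
clock: 5.23
tcp_pos: [0.5861, -0.1605, 0.0739]
orientation: [0.0, 0.998, -0.065, 0.0]
wrist_force: [1.3, 0.0, -0.6]
finger_gap: -0.0
grip_force: 0.0
clock: 5.48
tcp_pos: [0.5861, -0.1605, 0.0737]
orientation: [0.0, 0.998, -0.065, 0.0]
wrist_force: [0.0, 0.1, 1.4]
finger_gap: -0.0001
grip_force: 0.5
```

```bash
J="python3 -m jog"; 
$J '[[1,0,0,0.0003,0],[1,0,0,0,0],[1,0,0,0,0]]'
$J '[[1,0,0,0,0]]'
```

```text
clock: 5.73
tcp_pos: [0.5861, -0.1605, 0.0735]
orientation: [0.0, 0.998, -0.065, 0.0]
wrist_force: [-0.2, -0.2, 2.6]
finger_gap: 0.0
grip_force: 1.3
clock: 5.82
tcp_pos: [0.5861, -0.1605, 0.0735]
orientation: [0.0, 0.998, -0.065, 0.0]
wrist_force: [-1.6, 0.2, 2.3]
finger_gap: -0.0003
grip_force: 1.4
```

```bash
J="python3 -m jog"; 
$J '[[1,0,0,0.0002,0],[1,0,0,0,0],[1,0,0,0,0]]'
$J '[[1,0,0,0,0]]'
```

```text
clock: 6.07
tcp_pos: [0.5861, -0.1605, 0.0733]
orientation: [0.0, 0.998, -0.065, 0.0]
wrist_force: [-1.4, 0.4, 3.0]
finger_gap: 0.0001
grip_force: 2.0
clock: 6.15
tcp_pos: [0.5861, -0.1605, 0.0733]
orientation: [0.0, 0.998, -0.065, 0.0]
wrist_force: [-1.4, 0.5, 3.9]
finger_gap: 0.0002
grip_force: 2.1
```

```bash
J="python3 -m jog"; 
$J '[[1,0,0,0.0003,0],[1,0,0,0,0],[1,0,0,0,0]]'
$J '[[1,-0.001,0,0,0],[1,-0.002,0,0,0],[1,-0.002,0,0,0]]'
$J '[[1,-0.002,0,0,0],[1,-0.002,0,0,0],[1,0,0,0,0]]'
```

```text
clock: 6.4
tcp_pos: [0.5862, -0.1605, 0.0731]
orientation: [0.0, 0.998, -0.065, 0.0]
wrist_force: [-2.1, 0.4, 6.4]
finger_gap: -0.0001
grip_force: 2.8
clock: 6.65
tcp_pos: [0.5823, -0.1603, 0.0733]
orientation: [0.0, 0.998, -0.065, 0.001]
wrist_force: [3.1, -0.7, 4.5]
finger_gap: -0.0
grip_force: 2.1
clock: 6.9
tcp_pos: [0.5772, -0.1595, 0.0732]
orientation: [0.0, 0.998, -0.065, 0.0]
wrist_force: [1.6, -0.8, 5.4]
finger_gap: -0.0001
grip_force: 2.6
```

```bash
python3 - <<'E'
from h import *
s=env.get_state(); print(s["clock"],s["tcp_pos"],s["wrist_force"],s["grip_force"])
E
```

```text
6.9 [ 0.57722284 -0.1595134   0.07317382] [ 1.61690451 -0.83719866  5.37681032] 2.6398054137825966
```

```bash
J="python3 -m jog"; 
$J '[[1,-0.002,0,0,0],[1,-0.002,0,0,0],[1,-0.002,0,0,0],[1,-0.002,0,0,0],[1,-0.002,0,0,0]]'
$J '[[1,-0.002,0,0,0],[1,-0.002,0,0,0],[1,-0.002,0,0,0],[1,-0.002,0,0,0],[1,0,0,0,0]]'
python3 - <<'E'
from h import *
d=env.read_camera("scene"); P=env.get_state()["tcp_pos"];print(proj(d,P-[0,0,.011]))
crop(d,150,160,100,"s3.png",600)
E
```

```text
clock: 7.32
tcp_pos: [0.5677, -0.1583, 0.0732]
orientation: [0.0, 0.998, -0.065, 0.001]
wrist_force: [2.8, -1.7, 5.2]
finger_gap: 0.0001
grip_force: 2.5
clock: 7.73
tcp_pos: [0.5594, -0.1571, 0.0731]
orientation: [0.0, 0.998, -0.065, 0.0]
wrist_force: [1.3, -0.5, 5.4]
finger_gap: 0.0001
grip_force: 2.7
[[194.06597448 200.83830247]]
```

View pics/s3.png

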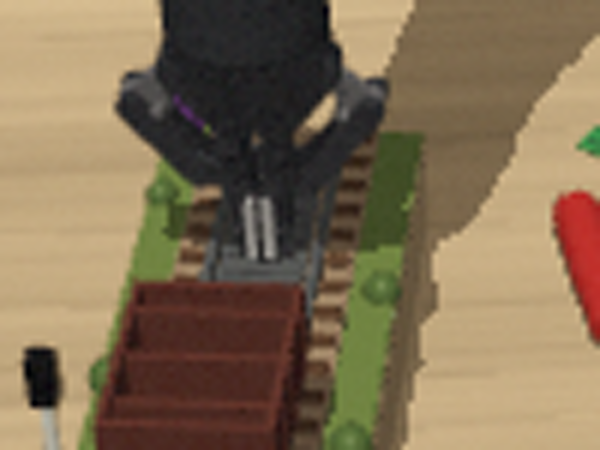

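The fingertips (260,258) stand on the plate, but the wagon hides its far end. I'll keep dragging and check it once it clears the wagon.

```bash
J="python3 -m jog"; 
$J '[[1,-0.002,0,0,0],[1,-0.0025,0,0,0],[1,-0.0025,0,0,0],[1,-0.0025,0,0,0],[1,-0.0025,0,0,0]]'
$J '[[1,-0.0025,0,0,0],[1,-0.0025,0,0,0],[1,-0.0025,0,0,0],[1,-0.0025,0,0,0],[1,-0.0025,0,0,0]]'
$J '[[1,-0.0025,0,0,0],[1,-0.0025,0,0,0],[1,-0.0025,0,0,0],[1,-0.002,0,0,0],[1,0,0,0,0]]'
python3 - <<'E'
from h import *
d=env.read_camera("scene"); P=env.get_state()["tcp_pos"];u=np.array([.9917,-.1288,0])
t=P-[0,0,.011]
for k in(0,.011,.028):print(k,(proj(d,t+u*k)-[150,160])*6)
crop(d,150,160,100,"s4.png",600)
E
```

```text
clock: 8.2
tcp_pos: [0.5479, -0.1557, 0.0732]
orientation: [0.0, 0.998, -0.065, 0.001]
wrist_force: [3.5, 0.6, 5.3]
finger_gap: -0.0001
grip_force: 2.5
clock: 8.62
tcp_pos: [0.5354, -0.154, 0.0731]
orientation: [0.0, 0.998, -0.065, 0.001]
wrist_force: [2.6, -0.5, 5.2]
finger_gap: -0.0001
grip_force: 2.5
clock: 9.03
tcp_pos: [0.5256, -0.1528, 0.0731]
orientation: [0.0, 0.998, -0.065, 0.0]
wrist_force: [1.2, -0.7, 5.0]
finger_gap: -0.0001
grip_force: 2.7
0 [[274.01635934 202.27424611]]
0.011 [[270.97955844 215.92019879]]
0.028 [[266.2112384  237.33989258]]
```

View pics/s4.png

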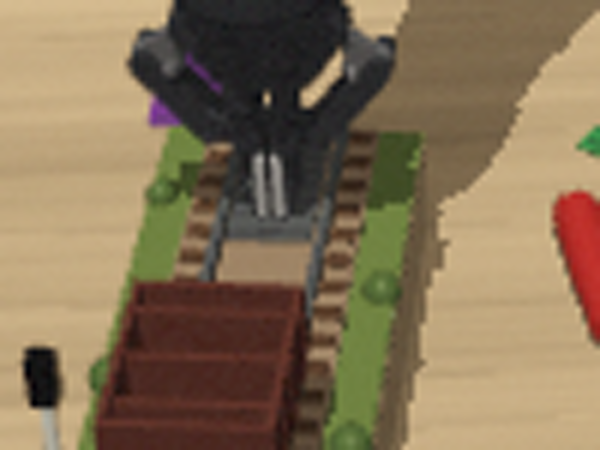

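The plate follows the fingers. Its far edge is at row ~240 in the crop (predicted 237). About 30 mm more.

```bash
J="python3 -m jog"; 
$J '[[1,-0.002,0,0,0],[1,-0.0025,0,0,0],[1,-0.0025,0,0,0],[1,-0.0025,0,0,0],[1,-0.0025,0,0,0]]'
$J '[[1,-0.0025,0,0,0],[1,-0.0025,0,0,0],[1,-0.0025,0,0,0],[1,-0.0025,0,0,0],[1,-0.0025,0,0,0]]'
$J '[[1,-0.0025,0,0,0],[1,-0.0025,0,0,0],[1,-0.001,0,0,0],[1,0,0,0,0],[1,0,0,0,0]]'
$J '[[1,0,0,-0.0003,0],[1,0,0,-0.0005,0],[1,0,0,-0.002,0],[1,0,0,-0.005,0],[1,0,0,-0.01,0]]'
$J '[[1,0,0,-0.03,0],[1,0,0,-0.03,0],[1,0,0,-0.03,0],[1,0,0,-0.03,0],[1,0,0,0,0]]'
$J '[[-1,0,0.04,0,0],[-1,0,0.04,0,0],[-1,0,0.04,0,0],[-1,0,0.04,0,0],[-1,0,0,0,0]]'
python3 - <<'E'
from h import *
c=env.read_camera("top");d=env.read_camera("scene")
a=cv2.resize(c["img"][165:240,270:345,::-1],(400,400),interpolation=3)
b=cv2.resize(d["img"][170:230,165:225,::-1],(400,400),interpolation=3)
cv2.imwrite("pics/c5.png",np.hstack([a,b]))
E
```

```text
clock: 9.5
tcp_pos: [0.5141, -0.1513, 0.0732]
orientation: [0.0, 0.998, -0.065, 0.001]
wrist_force: [2.7, -0.6, 5.6]
finger_gap: -0.0001
grip_force: 2.5
clock: 9.92
tcp_pos: [0.5017, -0.1497, 0.0731]
orientation: [0.0, 0.998, -0.065, 0.001]
wrist_force: [2.0, -0.3, 5.5]
finger_gap: -0.0002
grip_force: 2.5
clock: 10.33
tcp_pos: [0.4955, -0.1488, 0.0731]
orientation: [0.0, 0.998, -0.065, 0.0]
wrist_force: [3.0, 0.1, 6.0]
finger_gap: -0.0002
grip_force: 2.8
clock: 10.75
tcp_pos: [0.4933, -0.1478, 0.0893]
orientation: [-0.001, 0.998, -0.065, -0.002]
wrist_force: [-0.2, -0.5, 0.4]
finger_gap: -0.0002
grip_force: 0.0
clock: 11.17
tcp_pos: [0.4977, -0.1497, 0.2172]
orientation: [0.002, 0.998, -0.065, 0.004]
wrist_force: [0.3, -0.4, 0.3]
finger_gap: 0.0003
grip_force: 0.0
clock: 11.58
tcp_pos: [0.4736, -0.3136, 0.2103]
orientation: [0.002, 0.998, -0.068, 0.0]
wrist_force: [1.0, -0.2, 0.3]
finger_gap: 0.0604
grip_force: 0.0
```

View pics/c5.png

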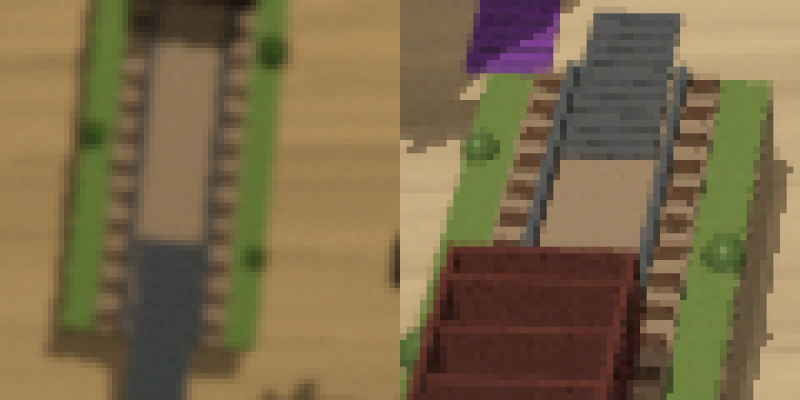

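The plate sticks well out over the edge: scene crop near end at (595..681,13), far end at (560..658,159), siding edge at row ~77. In the top crop its far end is at (140..207,242). Measuring.

```bash
python3 - <<'E'
from h import *
c=env.read_camera("top");d=env.read_camera("scene")
f=lambda cam,L,x,y,s,z:onplane(cam,[(x+a*s-.5*(1-s),y+b*s-.5*(1-s)) for a,b in L],z)[:,:2]
S=.15;T=75/400
sn=f(d,[(195,13),(281,13)],165,170,S,.063); sf=f(d,[(160,158),(258,160)],165,170,S,.063); se=f(d,[(88,75),(370,82)],165,170,S,.06)
tf=f(c,[(140,240),(207,244)],270,165,T,.063); te=f(c,[(57,328),(258,350)],270,165,T,.06)
for n,v in dict(sn=sn,sf=sf,se=se,tf=tf,te=te).items():print(n,np.round(v,4).tolist(),np.round(v.mean(0),4))
u=np.array([.9917,-.1288])
print("len",(sf.mean(0)-sn.mean(0))@u,"scene ctr",((sn+sf)/2).mean(0),"x from edge",(((sn+sf)/2).mean(0)-se.mean(0))@u,"top",(tf.mean(0)-te.mean(0))@u-.055, "top ctr",tf.mean(0)-.055*u)
h=cv2.cvtColor(c["img"][170:300,280:340],cv2.COLOR_RGB2HSV)
m=((h[...,1]<80)&(h[...,2]<110)&(h[...,2]>35)).astype(np.uint8)
n,l,st,ct=cv2.connectedComponentsWithStats(m)
for k in range(1,n):
    if st[k,4]>100:print(st[k],ct[k])
print(env.get_state()["tcp_pos"])
E
```

```text
sn [[0.4114, -0.1587], [0.4146, -0.1191]] [ 0.413  -0.1389]
sf [[0.523, -0.1732], [0.5279, -0.1307]] [ 0.5255 -0.1519]
se [[0.4532, -0.2068], [0.4689, -0.0799]] [ 0.461  -0.1433]
tf [[0.5172, -0.1302], [0.514, -0.1742]] [ 0.5156 -0.1522]
te [[0.4603, -0.0744], [0.4441, -0.2054]] [ 0.4522 -0.1399]
len 0.11318745753474686 scene ctr [ 0.46925436 -0.14540439] x from edge 0.008406457864029564 top 0.009458606862119183 top ctr [ 0.46105785 -0.14510813]
[ 12   2  21  70 504] [20.68452381 50.48809524]
[ 22  81  38  49 594] [ 42.88552189 108.58922559]
[ 0.47421894 -0.30648754  0.21035633]
```

```bash
J="python3 -m jog"; 
$J '[[-1,-0.014,-0.0395,0,0],[-1,-0.014,-0.0395,0,0],[-1,-0.014,-0.0395,0,0],[-1,-0.013,-0.04,0,0],[-1,0,0,0,0]]'
$J '[[-1,0,0,0.03,0],[-1,0,0,0.03,0],[-1,0,0,0.03,0],[-1,0,0,0,0],[-1,0,0,0,0]]' 25
$J '[[-1,0,0,0,0],[-1,0,0,0,0]]'
```

```text
clock: 12.2
tcp_pos: [0.4376, -0.1362, 0.2106]
orientation: [-0.002, 0.998, -0.061, -0.002]
wrist_force: [-1.1, -0.1, -0.5]
finger_gap: 0.0851
grip_force: 0.0
clock: 12.62
tcp_pos: [0.4394, -0.1424, 0.1199]
orientation: [-0.001, 0.998, -0.064, -0.002]
wrist_force: [-0.4, -1.1, 0.6]
finger_gap: 0.0855
grip_force: 0.0
clock: 12.78
tcp_pos: [0.4422, -0.1446, 0.1226]
orientation: [0.001, 0.998, -0.064, 0.001]
wrist_force: [0.3, 0.7, -0.3]
finger_gap: 0.0852
grip_force: 0.0
```

```bash
J="python3 -m jog"; 
$J '[[-1,-0.002,-0.0025,0.015,0],[-1,0,0,0.015,0],[-1,0,0,0.01,0],[-1,0,0,0,0],[-1,0,0,0,0]]'
$J '[[-1,0,0,0,0],[-1,0,0,0,0],[-1,0,0,0,0]]'
python3 - <<'E'
from h import *
d=env.read_camera("scene")
b=cv2.resize(d["img"][160:235,160:235,::-1],(600,600),interpolation=3)
P=env.get_state()["tcp_pos"]; print(P)
for k in (-.011,.011):
    q=(proj(d,np.r_[P[:2]+k*np.array([.9917,-.1288]),.063])[0]-160)*8; cv2.circle(b,tuple(int(v) for v in q),3,(0,255,255),-1)
cv2.imwrite("pics/s6.png",b)
E
```

```text
clock: 13.2
tcp_pos: [0.4398, -0.1418, 0.0817]
orientation: [0.0, 0.998, -0.065, 0.001]
wrist_force: [0.5, -0.8, 0.2]
finger_gap: 0.0854
grip_force: 0.0
clock: 13.45
tcp_pos: [0.4399, -0.1418, 0.0816]
orientation: [0.0, 0.998, -0.065, 0.001]
wrist_force: [-0.7, -0.1, -0.0]
finger_gap: 0.0855
grip_force: 0.0
[ 0.43975648 -0.14174208  0.08138437]
```

View pics/s6.png

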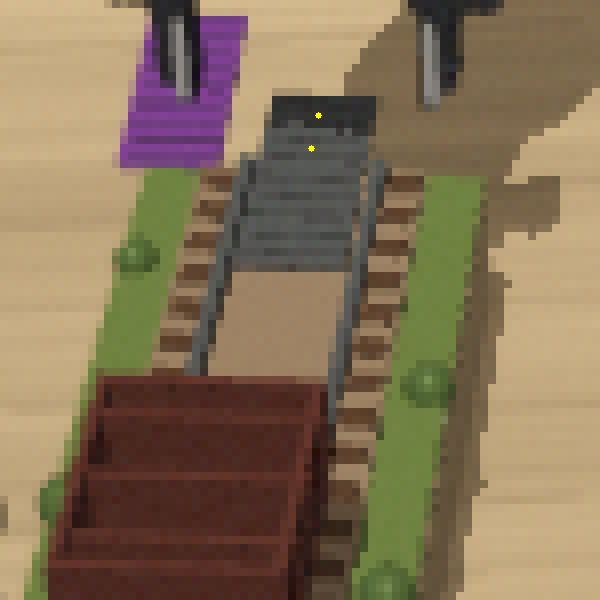

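Pad outlines (315,115..148) lie on the overhang, clear of the siding edge at row ~167, with the fingers on both sides of the plate. I'll shift 4 mm inwards, descend and close.

```bash
J="python3 -m jog"; 
$J '[[-1,0.004,-0.001,0.01,0],[-1,0,0,0.01,0],[-1,0,0,0.008,0],[-1,0,0,0.005,0],[-1,0,0,0,0]]'
$J '[[-1,0,0,0,0],[-0.5,0,0,0,0],[-0.3,0,0,0,0],[-0.2,0,0,0,0],[-0.1,0,0,0,0]]' 25
$J '[[0,0,0,0,0],[0.1,0,0,0,0],[0.2,0,0,0,0],[0.3,0,0,0,0],[1,0,0,0,0]]'
```

```text
clock: 13.92
tcp_pos: [0.4423, -0.1404, 0.0461]
orientation: [-0.001, 0.998, -0.065, -0.001]
wrist_force: [-0.8, -1.2, 0.2]
finger_gap: 0.0857
grip_force: 0.0
clock: 14.33
tcp_pos: [0.4435, -0.1411, 0.0479]
orientation: [0.0, 0.998, -0.065, 0.0]
wrist_force: [-0.6, -0.7, 0.6]
finger_gap: 0.0474
grip_force: 0.2
clock: 14.75
tcp_pos: [0.4435, -0.1411, 0.0478]
orientation: [0.0, 0.998, -0.065, 0.0]
wrist_force: [0.1, -0.2, 2.3]
finger_gap: 0.0404
grip_force: 25.2
```

```bash
J="python3 -m jog"; 
$J '[[1,0,0,0,0],[1,0,0,-0.001,0],[1,0,0,-0.002,0],[1,0,0,-0.004,0],[1,0,0,-0.006,0]]'
$J '[[1,0,0,-0.01,0],[1,0,0,-0.015,0],[1,0,0,-0.015,0],[1,0,0,-0.01,0],[1,0,0,0,0]]'
$J '[[1,0,0,0,0],[1,0,0,0,0],[1,0,0,0,0],[1,0,0,0,0]]'
python3 - <<'E'
from h import *
d=env.read_camera("scene")
b=cv2.resize(d["img"][130:205,160:235,::-1],(600,600),interpolation=3)
cv2.imwrite("pics/s7.png",b)
E
```

```text
clock: 15.17
tcp_pos: [0.4426, -0.1405, 0.0603]
orientation: [-0.0, 0.998, -0.065, -0.001]
wrist_force: [0.1, 0.9, -0.9]
finger_gap: 0.0402
grip_force: 25.4
clock: 15.58
tcp_pos: [0.4447, -0.1416, 0.113]
orientation: [0.001, 0.998, -0.065, 0.002]
wrist_force: [0.6, 0.3, -1.5]
finger_gap: 0.04
grip_force: 25.4
clock: 15.92
tcp_pos: [0.4427, -0.1406, 0.1098]
orientation: [-0.0, 0.998, -0.065, -0.001]
wrist_force: [0.5, -0.6, -1.0]
finger_gap: 0.0404
grip_force: 25.4
```

View pics/s7.png

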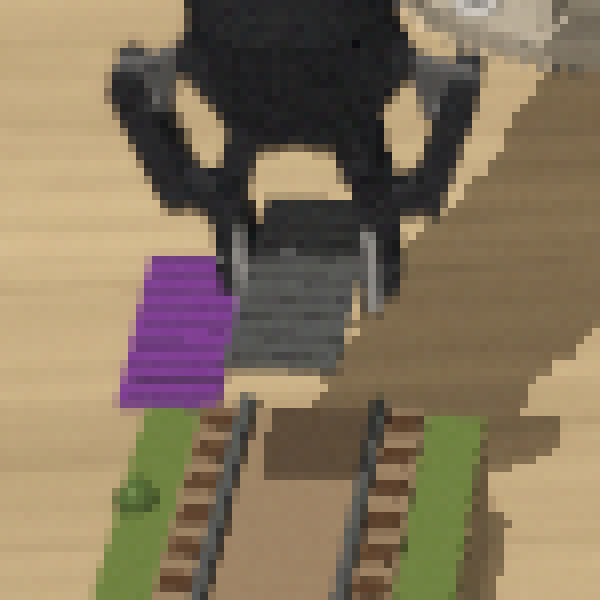

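Views are used up, so I go on numerically. The last crop shows the plate level in the fingers, clear of the siding: far edge row ~368, near edge row ~200. Now the plate's offset from the TCP and the bridge pose, both in the scene camera's frame.

```bash
python3 - <<'E'
from h import *
d=env.read_camera("scene");c=env.read_camera("top");P=env.get_state()["tcp_pos"]
u=np.array([.9917,-.1288]);v=np.array([.1288,.9917])
px=lambda L:[(160+a/8-.44,130+b/8-.44) for a,b in L]
A=onplane(d,px([(262,200),(358,200),(338,372),(232,366)]),P[2]+.0152)[:,:2]
print(P,np.round([[(a-P[:2])@u,(a-P[:2])@v] for a in A],4).tolist())
# stone mask
for n,cam in(("scene",d),("top",c)):
    h=cv2.cvtColor(cam["img"],cv2.COLOR_RGB2HSV)
    B=np.array([.585,.148,.06]);q=proj(cam,B)[0].astype(int);print(n,q,[cam["img"][int(y),int(x)].tolist() for x,y in proj(cam,[[.51,.17,.06],[.655,.128,.06]])])
    w=45
    x0,y0=q-w
    hh=h[y0:y0+2*w,x0:x0+2*w]; m=((hh[...,1]<60)&(hh[...,2]>60)).astype(np.uint8)
    N,l,st,ct=cv2.connectedComponentsWithStats(m)
    for k in range(1,N):
        if st[k,4]>60:
            cn=max(cv2.findContours((l==k).astype(np.uint8),0,1)[0],key=cv2.contourArea)
            ap=cv2.approxPolyDP(cn,2.,True).reshape(-1,2)+[x0,y0]
            print(st[k]+[x0,y0,0,0,0],ap.tolist()); print(np.round(onplane(cam,ap,.066)[:,:2],3).tolist())
E
```

```text
[ 0.44296642 -0.14078206  0.11007833] [[-0.028, -0.0221], [-0.0298, 0.0139], [0.0836, 0.0203], [0.0817, -0.0176]]
scene [301 201] [[139, 127, 113], [139, 129, 115]]
[289 179  27  28 537] [[296, 179], [293, 202], [289, 203], [315, 206], [312, 205], [315, 181]]
[[0.481, 0.149], [0.593, 0.122], [0.596, 0.111], [0.616, 0.181], [0.611, 0.174], [0.496, 0.204]]
[285 208  28  31 642] [[287, 208], [285, 235], [306, 238], [308, 221], [312, 219], [311, 212]]
[[0.618, 0.102], [0.73, 0.08], [0.746, 0.133], [0.679, 0.15], [0.672, 0.162], [0.641, 0.165]]
top [217 191] [[109, 100, 87], [114, 104, 91]]
[213 164  20  20 284] [[217, 164], [213, 177], [215, 180], [228, 183], [232, 168]]
[[0.686, 0.148], [0.638, 0.162], [0.627, 0.155], [0.616, 0.109], [0.67, 0.094]]
[200 180  38  44 441] [[206, 180], [200, 200], [206, 205], [200, 218], [216, 223], [221, 207], [231, 209], [237, 189], [229, 186], [236, 192], [231, 207], [228, 208], [200, 199], [205, 183], [212, 182]]
[[0.628, 0.187], [0.556, 0.208], [0.538, 0.186], [0.492, 0.207], [0.474, 0.151], [0.53, 0.133], [0.522, 0.098], [0.593, 0.077], [0.605, 0.105], [0.583, 0.08], [0.529, 0.098], [0.526, 0.108], [0.559, 0.208], [0.617, 0.191], [0.62, 0.166]]
```

```bash
J="python3 -m jog"; 
$J '[[1,0,0,-0.015,2],[1,0,0,-0.02,2],[1,0,0,-0.02,2],[1,0,0,-0.015,2],[1,0,0,0,0.6]]'
$J '[[1,0.001,-0.01,0,0],[1,0.002,-0.02,0,0],[1,0.003,-0.03,0,0],[1,0.003,-0.03,0,0],[1,0.003,-0.03,0,0]]'
$J '[[1,0.003,-0.03,0,0],[1,0.003,-0.03,0,0],[1,0.003,-0.03,0,0],[1,0.003,-0.03,0,0],[1,0.003,-0.03,0,0]]'
$J '[[1,0.002,-0.03,0,0],[1,0.001,-0.013,0,0],[1,0,-0.0045,0,0],[1,0,0,0,0],[1,0,0,0,0]]'
$J '[[1,0,0,0.02,0],[1,0,0,0.03,0],[1,0,0,0.02,0],[1,0,0,0.01,0],[1,0,0,0,0]]'
$J '[[1,0,0,0,0],[1,0,0,0,0],[1,0,0,0,0],[1,0,0,0,0],[1,0,0,0,0]]'
```

```text
clock: 16.48
tcp_pos: [0.445, -0.1418, 0.1834]
orientation: [0.001, 0.99, -0.14, 0.002]
wrist_force: [0.4, -0.9, -1.6]
finger_gap: 0.0406
grip_force: 25.7
clock: 16.9
tcp_pos: [0.4837, -0.0396, 0.1788]
orientation: [-0.007, 0.992, -0.127, -0.001]
wrist_force: [-0.0, -0.3, -1.5]
finger_gap: 0.0399
grip_force: 25.7
clock: 17.32
tcp_pos: [0.5161, 0.024, 0.1859]
orientation: [-0.037, 0.996, -0.075, 0.002]
wrist_force: [0.9, 0.1, -1.7]
finger_gap: 0.0405
grip_force: 25.7
clock: 17.73
tcp_pos: [0.5221, 0.0454, 0.1897]
orientation: [-0.046, 0.997, -0.058, 0.002]
wrist_force: [-0.4, 0.3, -1.3]
finger_gap: 0.0401
grip_force: 25.7
clock: 18.15
tcp_pos: [0.5205, 0.0489, 0.1078]
orientation: [-0.047, 0.997, -0.056, -0.0]
wrist_force: [-0.4, -0.4, -1.7]
finger_gap: 0.0401
grip_force: 25.7
clock: 18.57
tcp_pos: [0.5233, 0.0491, 0.1111]
orientation: [-0.047, 0.997, -0.056, 0.003]
wrist_force: [-0.1, 0.9, -2.0]
finger_gap: 0.0399
grip_force: 25.7
```

```bash
python3 - <<'E'
from h import *
s=env.get_state();print(np.round(s["joint_pos"],3),s["orientation"],s["tcp_pos"])
E
```

```text
[-0.112  0.289 -0.326  0.955  0.095  3.141] [-0.04740921  0.99732501 -0.05554384  0.00317349] [0.52334089 0.04909473 0.11109198]
```

Joint 6 is at its limit, so I take the half turn the other way; the plate may lie either way round. Raise and turn back.

```bash
J="python3 -m jog"; 
$J '[[1,0,0,-0.02,0],[1,0,0,-0.03,-2],[1,0,0,-0.03,-4],[1,0,0,-0.02,-6],[1,0,0,0,-6]]'
$J '[[1,0,0,0,-6],[1,0,0,0,-6],[1,0,0,0,-6],[1,0,0,0,-6],[1,0,0,0,-6]]'
$J '[[1,0,0,0,0],[1,0,0,0,0],[1,0,0,0,0],[1,0,0,0,0],[1,0,0,0,0]]'
python3 - <<'E'
from h import *
s=env.get_state();print(np.round(s["joint_pos"],3),s["orientation"],s["tcp_pos"])
E
```

```text
clock: 18.98
tcp_pos: [0.5244, 0.0392, 0.2151]
orientation: [-0.045, 0.993, 0.104, 0.014]
wrist_force: [0.7, -0.0, -0.6]
finger_gap: 0.0401
grip_force: 25.8
clock: 19.4
tcp_pos: [0.5218, 0.0398, 0.2101]
orientation: [-0.042, 0.933, 0.357, 0.022]
wrist_force: [-0.6, -0.0, -1.0]
finger_gap: 0.0404
grip_force: 25.8
clock: 19.82
tcp_pos: [0.5217, 0.0398, 0.2097]
orientation: [-0.042, 0.934, 0.354, 0.021]
wrist_force: [0.0, 0.3, -1.8]
finger_gap: 0.0404
grip_force: 25.8
[-0.131  0.219 -0.164  1.191  0.095  2.285] [-0.04242496  0.93389326  0.35438199  0.0213753 ] [0.52167717 0.03977145 0.20971263]
```

The commanded pose kept a 5.4° sideways tilt from the limit. Running joint 6 to its other limit and pushing the opposite way should cancel it. There is time for that.

```bash
J="python3 -m jog"; R='[[1,0,0,0,-7],[1,0,0,0,-7],[1,0,0,0,-7],[1,0,0,0,-7],[1,0,0,0,-7]]'
python3 -m jog '[[1,0,0,0,-5],[1,0,0,0,-7],[1,0,0,0,-7],[1,0,0,0,-7],[1,0,0,0,-7]]' | head -3
python3 -m jog '[[1,0,0,0,-7],[1,0,0,0,-7],[1,0,0,0,-7],[1,0,0,0,-7],[1,0,0,0,-7]]' | head -3
python3 -m jog '[[1,0,0,0,-7],[1,0,0,0,-7],[1,0,0,0,-7],[1,0,0,0,-7],[1,0,0,0,-7]]' | head -3
python3 -m jog '[[1,0,0,0,-7],[1,0,0,0,-7],[1,0,0,0,-7],[1,0,0,0,-7],[1,0,0,0,-7]]' | head -3
python3 -m jog '[[1,0,0,0,-7],[1,0,0,0,-7],[1,0,0,0,-7],[1,0,0,0,-7],[1,0,0,0,-7]]' | head -3
python3 -m jog '[[1,0,0,0,-7],[1,0,0,0,-7],[1,0,0,0,-7],[1,0,0,0,-7],[1,0,0,0,-7]]' | head -3
python3 -m jog '[[1,0,0,0,-7],[1,0,0,0,-7],[1,0,0,0,-7],[1,0,0,0,-7],[1,0,0,0,-7]]' | head -3
python3 -m jog '[[1,0,0,0,-7],[1,0,0,0,-7],[1,0,0,0,-7],[1,0,0,0,-7],[1,0,0,0,-7]]' | head -3
python3 -m jog '[[1,0,0,0,-7],[1,0,0,0,-6],[1,0,0,0,-6],[1,0,0,0,0],[1,0,0,0,0]]'
cat >> h.py <<'E'
from scipy.spatial.transform import Rotation as R
def st():
    s=env.get_state(); q=s["orientation"]; M=R.from_quat(np.r_[q[1:],q[0]]).as_matrix()
    print("t",round(s["clock"],2),"q",np.round(s["joint_pos"],3),"P",np.round(s["tcp_pos"],4),"yaw",round(np.degrees(np.arctan2(M[1,0],M[0,0])),2),"z",np.round(M[:,2],4),"grip",round(s["grip_force"],1),"F",np.round(s["wrist_force"],1))
    return s,M
E
python3 -c "from h import *; s,M=st(); print(M.round(3))"
```

```text
clock: 20.23
tcp_pos: [0.5217, 0.0397, 0.2096]
orientation: [-0.035, 0.793, 0.607, 0.033]
clock: 20.65
tcp_pos: [0.5217, 0.0397, 0.2096]
orientation: [-0.023, 0.574, 0.818, 0.041]
clock: 21.07
tcp_pos: [0.5217, 0.0398, 0.2097]
orientation: [-0.01, 0.301, 0.952, 0.047]
clock: 21.48
tcp_pos: [0.5217, 0.0398, 0.2097]
orientation: [0.005, 0.001, 0.999, 0.047]
clock: 21.9
tcp_pos: [0.5217, 0.0398, 0.2097]
orientation: [0.019, -0.3, 0.953, 0.044]
clock: 22.32
tcp_pos: [0.5217, 0.0398, 0.2096]
orientation: [0.031, -0.572, 0.819, 0.036]
clock: 22.73
tcp_pos: [0.5217, 0.0398, 0.2096]
orientation: [-0.041, 0.792, -0.609, -0.025]
clock: 23.15
tcp_pos: [0.5217, 0.0398, 0.2096]
orientation: [-0.046, 0.938, -0.342, -0.012]
clock: 23.57
tcp_pos: [0.5216, 0.0398, 0.2096]
orientation: [-0.047, 0.981, -0.187, -0.004]
wrist_force: [-0.4, -0.0, -1.6]
finger_gap: 0.0401
grip_force: 25.8
t 23.57 q [-0.131  0.219 -0.164  1.191  0.095 -2.896] P [0.5216 0.0398 0.2096] yaw -21.51 z [ 0.0097  0.0945 -0.9955] grip 25.8 F [-0.4 -0.  -1.6]
[[ 0.93  -0.367  0.01 ]
 [-0.366 -0.926  0.094]
 [-0.026 -0.091 -0.995]]
```

```bash
python3 -m jog '[[1,0,0,0,-7],[1,0,0,0,-6.5],[1,0,0,0,0]]' | head -3
python3 -c "from h import *; st()"
python3 -m jog '[[1,0.0015,0.01,0,0],[1,0.0015,0.01,0,0],[1,0,0,0,0],[1,0,0,0,0]]' | head -3
python3 -c "from h import *; st()"
python3 -m jog '[[1,0.0015,0.01,0,0],[1,0.0015,0.01,0,0],[1,0.0015,0.01,0,0],[1,0,0,0,0],[1,0,0,0,0]]' | head -3
python3 -c "from h import *; st()"
```

```text
clock: 23.82
tcp_pos: [0.5217, 0.0398, 0.2097]
orientation: [-0.048, 0.996, -0.07, 0.002]
t 23.82 q [-0.131  0.219 -0.164  1.191  0.095 -3.132] P [0.5217 0.0398 0.2097] yaw -8.05 z [ 0.0098  0.0944 -0.9955] grip 25.8 F [ 0.5 -0.2 -1.3]
clock: 24.15
tcp_pos: [0.5231, 0.0278, 0.2076]
orientation: [-0.044, 0.996, -0.076, 0.002]
t 24.15 q [-0.15   0.222 -0.164  1.188  0.088 -3.14 ] P [0.5231 0.0278 0.2076] yaw -8.69 z [ 0.0097  0.0876 -0.9961] grip 25.8 F [-0.1 -0.4  0.1]
clock: 24.57
tcp_pos: [0.5254, 0.0126, 0.2051]
orientation: [-0.038, 0.996, -0.086, 0.001]
t 24.57 q [-0.171  0.228 -0.162  1.184  0.076 -3.14 ] P [0.5254 0.0126 0.2051] yaw -9.88 z [ 0.0096  0.0757 -0.9971] grip 25.8 F [ 0.6  0.4 -1.2]
```

```bash
python3 -m jog '[[1,0.003,0.02,-0.002,0],[1,0.003,0.02,-0.002,0],[1,0.003,0.02,-0.002,0],[1,0.003,0.02,-0.002,0],[1,0,0,0,0]]' | head -3
python3 -c "from h import *; st()"
python3 -m jog '[[1,0.003,0.02,-0.001,0],[1,0.003,0.02,-0.001,0],[1,0.003,0.02,-0.001,0],[1,0,0,0,0],[1,0,0,0,0]]' | head -3
python3 -c "from h import *; st()"
```

```text
clock: 24.98
tcp_pos: [0.5307, -0.0307, 0.2083]
orientation: [-0.021, 0.993, -0.117, 0.001]
t 24.98 q [-0.233  0.24  -0.137  1.196  0.043 -3.141] P [ 0.5307 -0.0307  0.2083] yaw -13.39 z [ 0.0075  0.0424 -0.9991] grip 25.8 F [-0.4 -0.2 -1.2]
clock: 25.4
tcp_pos: [0.5319, -0.0607, 0.2087]
orientation: [-0.01, 0.99, -0.138, -0.0]
t 25.4 q [-0.275  0.25  -0.122  1.202  0.021 -3.141] P [ 0.5319 -0.0607  0.2087] yaw -15.81 z [ 0.002   0.0209 -0.9998] grip 25.8 F [ 0.4 -0.4 -2. ]
```

```bash
python3 -m jog '[[1,0.005,0.019,0,0],[1,0.005,0.019,0,0],[1,0.005,0.019,0,0],[1,0,0,0,0],[1,0,0,0,0]]' | head -3
python3 -c "from h import *; st()"
```

```text
clock: 25.82
tcp_pos: [0.5385, -0.0929, 0.2078]
orientation: [0.0, 0.987, -0.158, -0.002]
t 25.82 q [-3.170e-01  2.740e-01 -9.300e-02  1.208e+00 -2.000e-03 -3.141e+00] P [ 0.5385 -0.0929  0.2078] yaw -18.22 z [-4.4e-03 -2.0e-04 -1.0e+00] grip 25.8 F [-0.2 -0.7 -0.8]
```

Tilt is gone. At the bridge joint 6 will be near -2.6 with yaw -16°, well within range, so I go there directly.

```bash
python3 -m jog '[[1,-0.003,-0.0122,0,0],[1,-0.006,-0.025,0,0],[1,-0.007,-0.03,0,0],[1,-0.007,-0.03,0,0],[1,-0.007,-0.03,0,0]]' | head -3
python3 -m jog '[[1,-0.007,-0.03,0,0],[1,-0.007,-0.03,0,0],[1,-0.007,-0.03,0,0],[1,-0.005,-0.018,0,0],[1,-0.0024,-0.008,0,0]]' | head -3
python3 -m jog '[[1,0,0,0,-1.1],[1,0,0,0,-1.1],[1,0,0,0,0],[1,0,0,0,0],[1,0,0,0,0]]' | head -3
python3 -m jog '[[1,0,0,0.02,0],[1,0,0,0.03,0],[1,0,0,0.03,0],[1,0,0,0.02,0],[1,0,0,0,0]]' | head -3
python3 -m jog '[[1,0,0,0,0],[1,0,0,0,0],[1,0,0,0,0],[1,0,0,0,0],[1,0,0,0,0]]' | head -3
python3 -c "from h import *; st()"
```

```text
clock: 26.23
tcp_pos: [0.549, 0.0401, 0.208]
orientation: [0.0, 0.987, -0.158, -0.002]
clock: 26.65
tcp_pos: [0.5579, 0.1608, 0.2077]
orientation: [0.0, 0.988, -0.156, -0.002]
clock: 27.07
tcp_pos: [0.5587, 0.1559, 0.2079]
orientation: [0.001, 0.99, -0.14, -0.002]
clock: 27.48
tcp_pos: [0.5548, 0.1556, 0.1032]
orientation: [0.002, 0.99, -0.14, -0.006]
clock: 27.9
tcp_pos: [0.5591, 0.1571, 0.1093]
orientation: [0.0, 0.99, -0.139, -0.001]
t 27.9 q [ 0.136  0.397 -0.169  1.007  0.    -2.728] P [0.5591 0.1571 0.1093] yaw -15.95 z [-0.0016 -0.     -1.    ] grip 25.8 F [-0.2 -0.1 -0.8]
```

Now numeric edge profiles of the bridge (from the saved unobstructed scene crop) in an assumed bridge frame, to correct the seat.

```bash
cat >> h.py <<'E'
B0=np.array([.585,.148]);bu=np.array([.9613,-.2756]);bv=np.array([.2756,.9613])
def bw(x,y,z):
    x,y,z=np.broadcast_arrays(x,y,z); return np.c_[B0+np.outer(x,bu)+np.outer(y,bv),z]
def samp(img,P):
    P=np.float32(P); return cv2.remap(np.float32(img),P[:,0].reshape(1,-1).copy(),P[:,1].reshape(1,-1).copy(),1)[0]
E
python3 - <<'E'
from h import *
d=env.read_camera("scene"); im=cv2.imread("pics/s1.png"); f=800/190
g=lambda x,y,z: samp(im,(proj(d,bw(x,y,z))-[150,160]+.5)*f-.5)
X=np.arange(-.084,.085,.003)
for y,z in((0,.06),(.0265,.066),(-.0265,.066)):
    p=np.mean([g(X,y+e,z) for e in((-.008,0,.008) if y==0 else (-.002,0,.002))],0); print("x-prof y",y,[(int(round(x*1e3)),int(v.mean())) for x,v in zip(X,p)])
Y=np.arange(-.05,.051,.0025)
for x,z in((-.06,.066),(.06,.066),(-.05,.063),(.05,.063)):
    p=np.mean([g(x+e,Y,z) for e in(-.002,0,.002)],0); print("y-prof x",x,[(round(y*1e3,1),int(v.mean()),int(v[1]-v[2])) for y,v in zip(Y,p)])
E
```

```text
x-prof y 0 [(-84, 122), (-81, 122), (-78, 122), (-75, 123), (-72, 123), (-69, 121), (-66, 119), (-63, 110), (-60, 95), (-57, 96), (-54, 112), (-51, 123), (-48, 124), (-45, 122), (-42, 111), (-39, 96), (-36, 92), (-33, 92), (-30, 92), (-27, 92), (-24, 92), (-21, 93), (-18, 93), (-15, 92), (-12, 92), (-9, 92), (-6, 93), (-3, 93), (0, 92), (3, 92), (6, 92), (9, 91), (12, 85), (15, 79), (18, 78), (21, 78), (24, 78), (27, 78), (30, 78), (33, 78), (36, 79), (39, 79), (42, 87), (45, 109), (48, 122), (51, 125), (54, 125), (57, 123), (60, 123), (63, 122), (66, 122), (69, 122), (72, 122), (75, 123), (78, 123), (81, 121), (84, 122)]
x-prof y 0.0265 [(-84, 119), (-81, 120), (-78, 122), (-75, 123), (-72, 125), (-69, 129), (-66, 131), (-63, 127), (-60, 123), (-57, 123), (-54, 123), (-51, 120), (-48, 120), (-45, 122), (-42, 111), (-39, 96), (-36, 94), (-33, 94), (-30, 93), (-27, 94), (-24, 96), (-21, 99), (-18, 97), (-15, 93), (-12, 93), (-9, 95), (-6, 97), (-3, 98), (0, 96), (3, 96), (6, 97), (9, 99), (12, 99), (15, 97), (18, 94), (21, 83), (24, 76), (27, 79), (30, 79), (33, 78), (36, 78), (39, 77
[... 4921 characters left out ...]
64(-10.0), 114, -3), (np.float64(-7.5), 116, -5), (np.float64(-5.0), 115, -4), (np.float64(-2.5), 111, -1), (np.float64(0.0), 111, -1), (np.float64(2.5), 113, -3), (np.float64(5.0), 112, -3), (np.float64(7.5), 115, -4), (np.float64(10.0), 108, -2), (np.float64(12.5), 113, -3), (np.float64(15.0), 107, 0), (np.float64(17.5), 100, 3), (np.float64(20.0), 106, 0), (np.float64(22.5), 119, -7), (np.float64(25.0), 125, -10), (np.float64(27.5), 116, -7), (np.float64(30.0), 88, 7), (np.float64(32.5), 79, 20), (np.float64(35.0), 79, 21), (np.float64(37.5), 78, 21), (np.float64(40.0), 77, 21), (np.float64(42.5), 77, 22), (np.float64(45.0), 78, 23), (np.float64(47.5), 79, 22), (np.float64(50.0), 79, 21)]
```

```bash
python3 -m jog '[[1,0,0,0.01,0.5],[1,0,0,0.015,0.2],[1,0,0,0.01,0],[1,0,0,0.007,0],[1,0,0,0,0]]' | head -3
python3 -m jog '[[1,0,0,0,0],[1,0,0,0,0],[1,0,0,0,0],[1,0,0,0,0],[1,0,0,0,0]]' | head -3
cat >meas.py <<'E'
from h import *
s,M=st(); d=env.read_camera("scene"); im=d["img"]; z=s["tcp_pos"][2]+.0152
g=lambda x,y,zz: samp(im,proj(d,bw(x,y,zz)))
X=np.arange(.04,.075,.002)
for y in(-.015,0,.015):
    p=np.mean([g(X,y+e,z) for e in(-.003,0,.003)],0); print("far end y",y,[(int(round(x*1e3)),int(v.mean())) for x,v in zip(X,p)])
Y=np.arange(-.032,.033,.002)
for x in(.0,.025,.045):
    p=np.mean([g(x+e,Y,z) for e in(-.003,0,.003)],0); print("side x",x,[(int(round(y*1e3)),int(v.mean())) for y,v in zip(Y,p)])
X=np.arange(-.075,-.035,.0025)
p=np.mean([g(X,e,z) for e in(-.006,0,.006)],0); print("near end",[(round(float(x)*1e3,1),int(v.mean())) for x,v in zip(X,p)])
E
python3 meas.py
```

```text
clock: 28.37
tcp_pos: [0.5564, 0.1568, 0.0635]
orientation: [0.001, 0.989, -0.145, -0.004]
clock: 28.78
tcp_pos: [0.5584, 0.157, 0.0664]
orientation: [0.0, 0.989, -0.145, -0.002]
t 28.78 q [ 0.136  0.435 -0.226  0.913  0.    -2.715] P [0.5584 0.157  0.0664] yaw -16.65 z [-3.2e-03 -3.0e-04 -1.0e+00] grip 25.8 F [ 0.6 -0.  -1.7]
far end y -0.015 [(40, 84), (42, 83), (44, 80), (46, 78), (48, 78), (50, 76), (52, 73), (54, 73), (56, 75), (58, 77), (60, 78), (62, 76), (64, 73), (66, 74), (68, 78), (70, 85), (72, 102), (74, 116)]
far end y 0 [(40, 86), (42, 82), (44, 78), (46, 79), (48, 82), (50, 80), (52, 72), (54, 63), (56, 54), (58, 46), (60, 45), (62, 44), (64, 45), (66, 46), (68, 51), (70, 62), (72, 80), (74, 105)]
far end y 0.015 [(40, 86), (42, 84), (44, 78), (46, 75), (48, 78), (50, 81), (52, 73), (54, 60), (56, 53), (58, 49), (60, 45), (62, 44), (64, 44), (66, 47), (68, 51), (70, 67), (72, 88), (74, 102)]
side x 0.0 [(-32, 48), (-30, 43), (-28, 40), (-26, 73), (-24, 106), (-22, 128), (-20, 104), (-18, 87), (-16, 83), (-14, 84), (-12, 83), (-10, 83), (-8, 82), (-6, 81), (-4, 83), (-
[... 394 characters left out ...]
), (8, 85), (10, 83), (12, 81), (14, 82), (16, 80), (18, 80), (20, 77), (22, 75), (24, 75), (26, 76), (28, 76), (30, 76), (32, 75)]
side x 0.045 [(-32, 81), (-30, 84), (-28, 85), (-26, 84), (-24, 77), (-22, 70), (-20, 82), (-18, 82), (-16, 79), (-14, 80), (-12, 78), (-10, 76), (-8, 75), (-6, 77), (-4, 80), (-2, 83), (0, 81), (2, 79), (4, 78), (6, 80), (8, 82), (10, 82), (12, 82), (14, 80), (16, 82), (18, 75), (20, 63), (22, 52), (24, 48), (26, 48), (28, 51), (30, 48), (32, 52)]
near end [(-75.0, 71), (-72.5, 71), (-70.0, 71), (-67.5, 71), (-65.0, 70), (-62.5, 67), (-60.0, 60), (-57.5, 51), (-55.0, 46), (-52.5, 44), (-50.0, 45), (-47.5, 47), (-45.0, 46), (-42.5, 43), (-40.0, 43), (-37.5, 45)]
```

Bridge centre is at (+1.6, -0.2) mm in the assumed frame. The plate's far end is at 53.5 (should be 56.6), and it lies about 0.6 mm too far left. I'll correct +3.2 mm along and 0.6 mm across, then lower.

```bash
python3 -m jog '[[1,0.0032,0.0006,0,-0.5],[1,0,0,0.004,0],[1,0,0,0.004,0],[1,0,0,0.002,0],[1,0,0,0,0]]' | head -3
python3 -m jog '[[1,0,0,0,0],[1,0,0,0,0],[1,0,0,0,0],[1,0,0,0,0],[1,0,0,0,0]]' | head -3
python3 meas.py | grep -v near
```

```text
clock: 29.25
tcp_pos: [0.5601, 0.1554, 0.0548]
orientation: [0.001, 0.99, -0.141, -0.003]
clock: 29.67
tcp_pos: [0.561, 0.1555, 0.056]
orientation: [0.0, 0.99, -0.14, -0.002]
t 29.67 q [ 0.132  0.449 -0.232  0.894  0.    -2.727] P [0.561  0.1555 0.056 ] yaw -16.15 z [-3.9e-03 -3.0e-04 -1.0e+00] grip 25.8 F [-0.4  0.3 -0.9]
far end y -0.015 [(40, 83), (42, 85), (44, 82), (46, 77), (48, 75), (50, 80), (52, 84), (54, 77), (56, 69), (58, 68), (60, 71), (62, 81), (64, 94), (66, 104), (68, 108), (70, 110), (72, 107), (74, 104)]
far end y 0 [(40, 85), (42, 86), (44, 85), (46, 80), (48, 72), (50, 72), (52, 78), (54, 79), (56, 73), (58, 67), (60, 71), (62, 75), (64, 93), (66, 116), (68, 127), (70, 125), (72, 123), (74, 123)]
far end y 0.015 [(40, 81), (42, 83), (44, 82), (46, 80), (48, 79), (50, 79), (52, 77), (54, 74), (56, 71), (58, 69), (60, 71), (62, 81), (64, 90), (66, 97), (68, 106), (70, 109), (72, 108), (74, 109)]
side x 0.0 [(-32, 45), (-30, 41), (-28, 38), (-26, 83), (-24, 130), (-22, 122), (-20, 98), (-18, 82), (-16, 81), (-14, 82), (-12, 82), (-10, 80), (-8, 76), (-6, 77), (-4, 79
[... 181 characters left out ...]
ide x 0.025 [(-32, 84), (-30, 83), (-28, 81), (-26, 76), (-24, 73), (-22, 73), (-20, 78), (-18, 80), (-16, 75), (-14, 75), (-12, 76), (-10, 77), (-8, 79), (-6, 81), (-4, 83), (-2, 78), (0, 78), (2, 79), (4, 81), (6, 82), (8, 81), (10, 79), (12, 80), (14, 78), (16, 80), (18, 85), (20, 76), (22, 69), (24, 67), (26, 64), (28, 66), (30, 68), (32, 68)]
side x 0.045 [(-32, 80), (-30, 81), (-28, 82), (-26, 82), (-24, 80), (-22, 83), (-20, 82), (-18, 80), (-16, 82), (-14, 79), (-12, 78), (-10, 81), (-8, 80), (-6, 82), (-4, 84), (-2, 82), (0, 80), (2, 79), (4, 78), (6, 80), (8, 82), (10, 84), (12, 83), (14, 81), (16, 83), (18, 79), (20, 58), (22, 49), (24, 50), (26, 60), (28, 63), (30, 73), (32, 78)]
```

```bash
python3 -m jog '[[1,0,0,0.001,0],[1,0,0,0.001,0],[1,0,0,0.001,0],[1,0,0,0,0],[1,0,0,0,0]]' | grep -E "tcp|wrist"
python3 -m jog '[[1,0,0,0.001,0],[1,0,0,0.0005,0],[1,0,0,0,0],[1,0,0,0,0]]' | grep -E "tcp|wrist"
```

```text
tcp_pos: [0.561, 0.1555, 0.0532]
wrist_force: [-0.3, -0.1, 2.6]
tcp_pos: [0.5611, 0.1556, 0.0524]
wrist_force: [-2.7, -1.6, 7.7]
```

The plate caught a wall top about 5 mm too high. The torque tells which one.

```bash
cat > tq.py <<'E'
from h import *
s,M=st(); t=s["ft_torque"]; print("torque bx,by,z", round(float(t[:2]@bu),3), round(float(t[:2]@bv),3), round(float(t[2]),3),"F bx,by",round(float(s["wrist_force"][:2]@bu),2),round(float(s["wrist_force"][:2]@bv),2))
E
python3 tq.py
python3 -m jog '[[1,0,0,-0.001,0],[1,0,0,-0.0015,0],[1,0,0,0,0],[1,0,0,0,0]]' | grep -E "tcp|wrist"
python3 tq.py
```

```text
t 30.47 q [ 0.133  0.452 -0.237  0.885  0.    -2.727] P [0.5611 0.1556 0.0524] yaw -16.15 z [-3.1e-03 -2.0e-04 -1.0e+00] grip 26.3 F [-2.7 -1.6  7.7]
torque bx,by,z -0.123 0.644 -0.053 F bx,by -2.2 -2.29
tcp_pos: [0.5606, 0.1554, 0.0534]
wrist_force: [0.7, 0.4, -1.2]
t 30.8 q [ 0.132  0.452 -0.235  0.889  0.    -2.727] P [0.5606 0.1554 0.0534] yaw -16.15 z [-4.8e-03 -6.0e-04 -1.0e+00] grip 25.8 F [ 0.7  0.4 -1.2]
torque bx,by,z 0.028 0.001 -0.017 F bx,by 0.52 0.57
```

The contact is at the near end. The plate's 3 mm front face had biased my far-edge reading, and the near-end profile (-59) also says about 3 mm more. I'll raise, shift +2.8 mm, and check again.

```bash
python3 -m jog '[[1,0,0,-0.002,0],[1,0.0028,0,0,0],[1,0,0,0,0],[1,0,0,0,0],[1,0,0,0,0]]' | grep -E "tcp|wrist"
python3 tq.py
python3 -m jog '[[1,0,0,0.001,0],[1,0,0,0.001,0],[1,0,0,0.001,0],[1,0,0,0,0],[1,0,0,0,0]]' | grep -E "tcp|wrist"
python3 -m jog '[[1,0,0,0.0005,0],[1,0,0,0.0005,0],[1,0,0,0,0],[1,0,0,0,0],[1,0,0,0,0]]' | grep -E "tcp|wrist"
python3 tq.py
```

```text
tcp_pos: [0.5635, 0.1547, 0.0556]
wrist_force: [-0.3, -1.0, -1.1]
t 31.22 q [ 0.13   0.454 -0.226  0.896  0.    -2.729] P [0.5635 0.1547 0.0556] yaw -16.16 z [-4.4e-03 -4.0e-04 -1.0e+00] grip 25.8 F [-0.3 -1.  -1.1]
torque bx,by,z -0.009 0.024 -0.002 F bx,by -0.07 -1.01
tcp_pos: [0.5634, 0.1547, 0.0527]
wrist_force: [-0.2, -0.5, -1.7]
tcp_pos: [0.5635, 0.1547, 0.0518]
wrist_force: [-0.1, -0.2, -1.2]
t 32.05 q [ 0.131  0.457 -0.23   0.887  0.    -2.729] P [0.5635 0.1547 0.0518] yaw -16.15 z [-4.2e-03 -4.0e-04 -1.0e+00] grip 25.8 F [-0.1 -0.2 -1.2]
torque bx,by,z 0.005 -0.026 -0.007 F bx,by 0.01 -0.24
```

Now it passes the wall tops freely (z 0.0518, no force). Lowering to the ledges.

```bash
python3 -m jog '[[1,0,0,0.001,0],[1,0,0,0.001,0],[1,0,0,0.0005,0],[1,0,0,0,0],[1,0,0,0,0]]' | grep -E "tcp|wrist"
python3 -m jog '[[1,0,0,0.0005,0],[1,0,0,0.0005,0],[1,0,0,0,0],[1,0,0,0,0]]' | grep -E "tcp|wrist"
python3 tq.py
```

```text
tcp_pos: [0.5636, 0.1547, 0.0494]
wrist_force: [-0.6, -0.1, -0.4]
tcp_pos: [0.5636, 0.1547, 0.0484]
wrist_force: [0.2, 1.1, 0.0]
t 32.8 q [ 0.131  0.461 -0.234  0.88   0.    -2.729] P [0.5636 0.1547 0.0484] yaw -16.15 z [-3.9e-03 -4.0e-04 -1.0e+00] grip 25.9 F [0.2 1.1 0. ]
torque bx,by,z 0.021 -0.045 0.044 F bx,by -0.16 1.11
```

```bash
python3 -m jog '[[1,0,0,0.0004,0],[1,0,0,0,0],[1,0,0,0,0]]' | grep -E "tcp|wrist"
python3 -m jog '[[1,0,0,0.0003,0],[1,0,0,0,0],[1,0,0,0,0]]' | grep -E "tcp|wrist"
python3 tq.py
```

```text
tcp_pos: [0.5636, 0.1547, 0.0483]
wrist_force: [-2.6, 0.2, 4.5]
tcp_pos: [0.5637, 0.1548, 0.0483]
wrist_force: [-2.3, 0.3, 6.8]
t 33.3 q [ 0.131  0.461 -0.235  0.879  0.    -2.729] P [0.5637 0.1548 0.0483] yaw -16.15 z [-3.5e-03 -3.0e-04 -1.0e+00] grip 26.2 F [-2.3  0.3  6.8]
torque bx,by,z -0.189 0.332 0.012 F bx,by -2.31 -0.3
```

Ledge contact at the right height. Open gently and retreat straight up.

```bash
python3 -m jog '[[0.1,0,0,0,0],[0,0,0,0,0],[-0.1,0,0,0,0],[-0.2,0,0,0,0],[-0.3,0,0,0,0]]' | grep -E "tcp|wrist|gap"
python3 -m jog '[[-0.4,0,0,0,0],[-0.4,0,0,0,0],[-0.4,0,0,0,0]]' | grep -E "tcp|wrist|gap"
python3 -m jog '[[-0.4,0,0,-0.003,0],[-0.4,0,0,-0.005,0],[-0.4,0,0,-0.01,0],[-0.4,0,0,-0.015,0],[-0.4,0,0,-0.02,0]]' | grep -E "tcp|wrist|gap"
python3 -m jog '[[-0.4,0,0,-0.03,0],[-0.4,0,0,-0.03,0],[-0.4,0,0,-0.03,0],[-0.4,0,0,0,0],[-0.4,0,0,0,0]]' | grep -E "tcp|wrist|gap"
python3 -m jog '[[-0.4,0,0.035,0,0],[-0.4,0,0.035,0,0],[-0.4,0,0.035,0,0],[-0.4,0,0.035,0,0],[-0.4,0,0.035,0,0]]' | grep -E "tcp"
python3 -m jog '[[-0.4,0,0.035,0,0],[-0.4,0,0.035,0,0],[-0.4,0,0,0,0],[-0.4,0,0,0,0],[-0.4,0,0,0,0]]' | grep -E "tcp"
cat > fin.py <<'E'
from h import *
d=env.read_camera("scene"); im=d["img"]
g=lambda x,y,zz: samp(im,proj(d,bw(x,y,zz)))
X=np.arange(-.075,.076,.0025)
p=np.mean([g(X,y,.063) for y in(-.012,-.006,0,.006,.012)],0); print("x",[(round(float(x)*1e3,1),int(v.mean())) for x,v in zip(X,p)])
Y=np.arange(-.034,.035,.002)
for x in(-.03,0,.03):
    p=np.mean([g(x+e,Y,.063) for e in(-.006,-.003,0,.003,.006)],0); print("side x",x,[(int(round(y*1e3)),int(v.mean())) for y,v in zip(Y,p)])
E
python3 fin.py
```

```text
tcp_pos: [0.5634, 0.1546, 0.0472]
wrist_force: [-0.2, 0.2, 0.9]
finger_gap: 0.0554
tcp_pos: [0.5635, 0.1547, 0.0475]
wrist_force: [-0.5, 0.3, 0.6]
finger_gap: 0.0598
tcp_pos: [0.5629, 0.1546, 0.1009]
wrist_force: [0.4, 0.1, 0.3]
finger_gap: 0.0597
tcp_pos: [0.5658, 0.155, 0.194]
wrist_force: [-0.1, 0.3, 0.1]
finger_gap: 0.0599
tcp_pos: [0.5139, -0.0144, 0.1898]
tcp_pos: [0.4985, -0.0705, 0.1903]
x [(-75.0, 125), (-72.5, 125), (-70.0, 125), (-67.5, 126), (-65.0, 126), (-62.5, 128), (-60.0, 127), (-57.5, 111), (-55.0, 93), (-52.5, 86), (-50.0, 80), (-47.5, 77), (-45.0, 79), (-42.5, 83), (-40.0, 84), (-37.5, 78), (-35.0, 75), (-32.5, 81), (-30.0, 85), (-27.5, 83), (-25.0, 78), (-22.5, 79), (-20.0, 83), (-17.5, 85), (-15.0, 82), (-12.5, 77), (-10.0, 76), (-7.5, 83), (-5.0, 86), (-2.5, 82), (0.0, 78), (2.5, 80), (5.0, 85), (7.5, 85), (10.0, 80), (12.5, 74), (15.0, 78), (17.5, 85), (20.0, 85), (22.5, 81), (25.0, 77), (27.5, 80), (30.0, 85), (32.5, 85), (35.0, 78), (37.5, 75), (40.0, 81), (42.5, 86), (45.0, 85), (47.5, 79), (50.0, 77), (52.5, 86), (55.0, 101), (57.5, 120), (60.0, 127), (62.
[... 488 characters left out ...]
 (-28, 102), (-26, 105), (-24, 104), (-22, 98), (-20, 91), (-18, 83), (-16, 79), (-14, 82), (-12, 84), (-10, 82), (-8, 82), (-6, 82), (-4, 81), (-2, 83), (0, 83), (2, 82), (4, 82), (6, 81), (8, 81), (10, 84), (12, 84), (14, 83), (16, 83), (18, 85), (20, 83), (22, 81), (24, 90), (26, 97), (28, 101), (30, 99), (32, 88), (34, 81)]
side x 0.03 [(-34, 80), (-32, 80), (-30, 81), (-28, 81), (-26, 82), (-24, 81), (-22, 82), (-20, 84), (-18, 83), (-16, 81), (-14, 80), (-12, 79), (-10, 79), (-8, 79), (-6, 79), (-4, 80), (-2, 81), (0, 81), (2, 83), (4, 84), (6, 81), (8, 80), (10, 81), (12, 82), (14, 83), (16, 82), (18, 77), (20, 64), (22, 49), (24, 54), (26, 71), (28, 80), (30, 81), (32, 80), (34, 80)]
```

Wall tops hide the far edge (54.6 expected, 55 seen), and the near end sits at the foot of the near wall. So the plate is down on both ledges, released, and the arm is clear.

```bash
python3 -m jog '[[-0.4,0,0,0,0],[-0.4,0,0,0,0],[-0.4,0,0,0,0]]' | grep -E "tcp|wrist"
python3 -c "
from workcell import env; print(env.hand_in())"
```

```text
tcp_pos: [0.499, -0.07, 0.1909]
wrist_force: [-0.4, -0.2, -0.5]
the job is handed in; nothing more can be done
None
```

I handed the job in with the steel deck plate released on both ledges of the bridge. I confirmed the seating only from contact height and image edge profiles, because my picture views were used up, and the hand-in returned no verdict.

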